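# Wedge a rocking thread chest steady and test it by touch

### The arm

A 6-joint arm with a two-finger parallel gripper is mounted at the origin on a cart in front of the work surface, level with it; the furniture and walls round the work are solid. World frame = base frame: x ahead of the robot, y to its left, z up, the work surface at z = 0. Lengths are in mm, angles in rad, forces in N, time in s.
With the tool pointing down it reaches from about 275 to 1000 mm from the base axis. Payload 8.4 kg.
Tool frame: the origin (TCP) lies at the very end of the fingers, on their centre line; the grasp point (between the pads) lies 19 mm behind it; z points along the fingers, y is the line along which they close (so a half turn about z gives the same grasp; the last joint's range is limited). The gripper opens to 85 mm and grips with 20 to 120 N. Pads are 22 mm wide; open, the fingers measure 114 mm over their backs; the gripper's body (76 mm by 85 mm) begins 54 mm behind the grasp point. The pads swing forward as they close: fully open they stand 13 mm farther back than shut.
Start: joints at [-1.158, 0.353, 1.633, -0, 1.155, -0.002], TCP at [251.878, -572.001, 231.281] pointing down, gripper open.
Joint ranges: [-2.63, 2.63], [-0.92, 2.1], [0.06, 2.66], [-1.3, 4.44], [0, 2.69], [-3.02, 3.02]. Speed limits (rad/s): [2.22, 2.22, 2.79, 3.14, 3.14, 3.14].

### API

Orientations are given as [roll, pitch, yaw] about the fixed x, y, z axes, in that order (R = Rz(yaw) Ry(pitch) Rx(roll)).
In Python, from rig import r, vision gives the robot as it stands. The module is installed in compiled form; this text tells all that it offers.
- The arm moves only by the tool play_rows, never from a script. Its argument "steps" is a list of rows, each an object with "delta_pos": the shift along the tool's x, y, z in cm, a list of three; "yaw": the turn about the tool's z in rad; "jaw": the opening in per cent of the stroke, from 0 (shut) to 100 (fully open). A call has exactly 8 rows; each row is the pose to reach, as a shift and turn from the pose commanded when the call began, along the tool's axes at that moment; what a row does not reach only later rows make up. A row lasts 1/10 s, in which the tool goes at most 50 mm and 8.59 degrees, less where a joint would pass 70% of its speed; a pose out of reach is approached as far as the arm can. A call with a gripper value outside its range is refused whole. The fingers move at their own pace and stop on an object; "grip_force" is the grip in N (left out, the last holds). Time passes only in rows, so rows that repeat a pose let the fingers close, or fill a call up. It gives the time, the measured TCP pose, the force, the opening and the grip force at its end, in the units of the state.
- r.sense(): the state, without advancing time (a new reading comes with each control period).
- vision.grab_frame(name): name is "side" or "top" or "wrist"; returns (picture, depth): 384x512x3 uint8, red, green, blue; 384x512 float32, mm along the optical axis (not along the pixel's ray), 0 where there is no reading.
- vision.calibration(name): a dict with "mtx" (3x3 intrinsics, pixels), "extrinsics" (4x4, takes a point from camera to world coordinates). Camera axes: x right, y down, z forward; pixel columns grow to the right and rows downward; lengths in mm; the calibration is good to about 2 mm. A picture is of the moment at which its call begins: read the wrist's pose just before it. calibration takes no time and is no camera call; for the wrist camera it gives the pose at the moment of the call.
- r.sign_off(): hands the job in; it is judged then, once.
Trained networks look in the newest picture that a camera, given by its name, has taken for a name from the list of things; names that differ only in an ending like _2 or _b are one class to them, and where a whole thing is asked for, a point or a joint stands for the part that bears it (a point fixed in the world has none). Each returns a list of dicts, best first, with "conf" (0 to 1); they miss things now and then, are a little off and sometimes report something else, mostly with a low value. They report only what shows in the picture. A call takes as long as a camera call.
- vision.cut_out(camera, thing): "region" (384x512 bool, what is visible of it) and "uv" ([column, row] in pixels, amid what is visible of it).
- vision.landmark_of(camera, thing): "uv" ([column, row] in pixels: a listed point, or the origin of a listed thing).
The state is a dict: "clock": time; "qpos": joint angles; "qvel": joint speeds; "joint_efforts": joint torques, N m; "eef_pos": TCP position; "tcp_rot": TCP orientation; "contact_force": force on the tool from outside, world axes, zero at the start; "wrist_torque": the same for the moment, N m; "opening": opening from 0.0 (shut) to 1.0 (fully open); "grasp_force": force on a finger pad.
Only numpy, scipy, OpenCV 4.12 (cv2) and the standard library are available. Lean on these libraries where they do the work, as an engineer would, in place of code of your own. Each camera call takes 0.05 s, during which the arm holds its last target. There are 200 camera calls.

### The job

The little wooden chest of drawers rocks, because its front left foot (as the robot sees it) is too short. With the fingertips push the wooden wedge along the table, thin end first, under that foot until the chest stands level and no longer rocks; then press down for a moment on the chest's top with the fingertips at the opposite, back right corner, which stood up before, to feel that it does not give, and take the hand away. Nothing is to be gripped or picked up, the chest stays where it is with its two thread spools standing on it, and the other things on the table are left alone.

Things in the scene. Friction and masses are not known exactly. Their poses are not given: they have to be found in the camera images.
- chest: loose little wooden chest of drawers, 120 deep (its x) x 180 wide (y) x 76 high, about 1.2 kg; fixed drawer fronts with brass knobs (11 mm) on its front, -x, towards the robot. Underside of the wood 14 mm up, on four domed feet of 14 mm radius, centres at x +-44, y +-74. Origin: middle of the chest in plan, level with the undersides of its good feet; z up (exactly vertical when it stands level)
- chest_short_foot (a point): point 14 mm below the wood under the centre of the short front left foot (-44, +74): where its underside would be were it long enough. The foot, hard smooth plastic, ends 3.5 to 6.5 mm higher, differently each time, so the chest leans onto it by 0.04 to 0.09 rad. It is level when the foot's centre is over the wedge's slope 16 to 39 mm from the thin end
- chest_high_corner (a point): point on the chest's top, 76 mm above the feet, over the centre of the back right foot (+44, -74), 16 mm in from both edges: the corner to press. This foot stands off the table at first, by as much as the other is short, and about 1 N here rocks the chest over until the wedge is in; then it stays
- wedge: loose plain wooden wedge, 30 g, 90 long (its x) x 40 wide (y), flat underside, top sloping evenly from 13 mm high at the butt (-x end) to 1.5 mm at the thin end (+x). Origin: middle of its underside. It lies in front of the short foot, thin end towards it, up to 15 mm to the side and turned up to 0.2 rad
- wedge_butt (a point): middle of the wedge's butt face, 6.5 mm above its underside: the face to push. The wedge slides freely with less than 0.5 N; under the foot it takes 0.5 to 1.5 N until the chest comes level, then the force climbs at once to 4 to 7 N, at which the chest itself is pushed away
- thread_1: dark thread spool, 25 across, 29 high, standing loose on the chest's top, back left of its middle; origin at its foot
- thread_2: light thread spool, 25 across, 29 high, standing loose on the chest's top, front right of its middle; origin at its foot
- dish_brass: bystander: low clear round dish holding brass bits, 36 across, 16 high; origin at the middle of its underside
- sanding_block: bystander: flat purple sanding block, 34 x 64 x 10; origin at the middle of its underside
- glue_blue: bystander: small glue bottle with a pointed white nozzle, 23 x 32, 83 high; origin at the middle of its underside
- side_cutters: bystander: side cutters with red handles, 42 x 110 x 13; origin at the middle of its underside
- teal_jar: bystander: low clear round jar with teal contents, 34 across, 21 high; origin at the middle of its underside
- tweezers_curved: bystander: steel tweezers with curved tips, 13 x 100 x 9; origin at the middle of its underside

How it is judged:
By the outcome, as a careful person would: the job done as asked, in the order asked, and still so for the second after the job is handed in, with the robot touching nothing.
It also fails if it takes over 51 s, if anything falls off the work surface, if the arm or the gripper's body presses on something with over 40 N, if the wrist force passes 120 N, or if a joint passes its speed limit or range.

## Working session

There is one attempt and no reset: what is moved stays moved. The work goes in short steps, Python scripts to look and compute and a tool call to move; the robot and the scene stay as the last step left them, time stands still between calls to the robot, and variables do not carry over. Pictures are saved under pics/ and viewed, at most 10 in all, crops included, and the job is handed in when it is done.

Besides the shell and the picture viewer there is one more tool, called after "Request:" by a JSON object that holds its "name" and its "arguments". play_rows: Moves the arm, as the interface text tells. Its arguments: {"type":"object","properties":{"steps":{"type":"array"},"grip_force":{"type":"number"}},"required":["steps"]}

```bash
mkdir -p pics; cat > h.py <<'E'
import numpy as np, cv2
from rig import r, vision
def grab(n):
    p,d=vision.grab_frame(n); c=vision.calibration(n)
    return p,d,np.array(c["mtx"]),np.array(c["extrinsics"])
def world(uv,d,K,T):
    z=d; u,v=uv
    p=np.array([(u-K[0,2])/K[0,0]*z,(v-K[1,2])/K[1,1]*z,z,1]); return (T@p)[:3]
def onplane(uv,K,T,h):
    u,v=uv; ray=T[:3,:3]@np.array([(u-K[0,2])/K[0,0],(v-K[1,2])/K[1,1],1]); o=T[:3,3]
    return o+ray*(h-o[2])/ray[2]
def cloud(d,K,T):
    v,u=np.indices(d.shape); P=np.stack([(u-K[0,2])/K[0,0]*d,(v-K[1,2])/K[1,1]*d,d],-1)
    return P@T[:3,:3].T+T[:3,3]
E
python3 - <<'E'
from h import *
np.set_printoptions(precision=1,suppress=True)
s=r.sense(); print(s['clock'],s['eef_pos'],s['tcp_rot'],s['contact_force'])
ims=[]
for n in ['top','side']:
    p,d,K,T=grab(n); ims.append(p); print(n,T[:3,3])
    W=cloud(d,K,T)
    for t in ['chest','wedge','thread_1','side_cutters','glue_blue','sanding_block','dish_brass','teal_jar','tweezers_curved']:
        for c in vision.cut_out(n,t)[:2]:
            m=c['region']&(d>0); print(t,round(c['conf'],2),c['uv'],np.percentile(W[m],[2,50,98],axis=0).tolist() if m.any() else '')
    for t,h in [('wedge_butt',6.5),('wedge',0),('chest_high_corner',80),('chest_short_foot',0)]:
        for c in vision.landmark_of(n,t)[:1]: print(t,round(c['conf'],2),c['uv'],onplane(c['uv'],K,T,h))
cv2.imwrite('pics/a.png',cv2.cvtColor(cv2.resize(np.vstack(ims),(448,600)) if 0 else ims[0],cv2.COLOR_RGB2BGR))
cv2.imwrite('pics/b.png',cv2.cvtColor(ims[1],cv2.COLOR_RGB2BGR))
E
```

```text
0.0 [ 251.7 -571.6  230.6] [-3.1  0.   0.4] [-0.1  0.5  0.2]
top [ 440.5   18.4 1055.7]
chest 0.68 [197.5, 167.5] [[528.6740401573529, 104.66803139193341, 0.28737740455374966], [586.6298576373077, 190.90400030127066, 74.22202944318258], [647.1048256459378, 282.9236807513861, 81.17357087196764]]
wedge 0.86 [171.8, 216.6] [[427.1437092691981, 248.44537685903563, -0.7523563514218403], [467.09862221253957, 269.83894841157144, 6.291970968393343], [510.44839502885685, 289.97958745921386, 13.611282707467128]]
thread_1 0.63 [182.4, 159.7] [[593.4086162073311, 224.56862300040066, 74.56774229939765], [605.2010976194902, 231.61678794214424, 101.9521745193133], [619.3894687930481, 245.29296337679105, 105.83542411935863]]
thread_1 0.61 [210.9, 173.4] [[558.377282889362, 142.74546337695116, 74.68974347810797], [569.7118523933397, 153.23559850498668, 103.22201356100425], [581.2447660523226, 165.12869567103678, 107.42066966839346]]
side_cutters 0.68 [342.8, 249.0] [[357.1231370212831, -213.77148758572483, -1.36602796745291], [396.02717078958705, -172.40786645113982, 8.517495482012919], [428.83827182
[... 2760 characters left out ...]
, [510.814608699233, 106.0292914183912, 10.377780567991705]]
dish_brass 0.59 [260.3, 258.0] [[460.58796295413, 153.3363204037177, 0.4680873718700309], [477.49527772141806, 164.69436297889854, 6.988073705253214], [492.41466365287613, 187.2000530581509, 15.519659895647738]]
tweezers_curved 0.41 [337.8, 225.0] [[368.9783065013106, -46.34797217078737, -0.8300816137507855], [382.5636304908272, -11.547267867136952, 4.156683628920234], [399.062562219882, 20.725030834538863, 9.003168928697763]]
wedge_butt 0.56 [265.7, 301.2] [418.4 270.3   6.5]
wedge 0.62 [241.0, 293.0] [469. 268.   0.]
chest_high_corner 0.59 [208.7, 196.6] [631.7 123.4  80. ]
chest_short_foot 0.85 [205.4, 280.6] [543.2 271.9   0. ]
```

View pics/a.png

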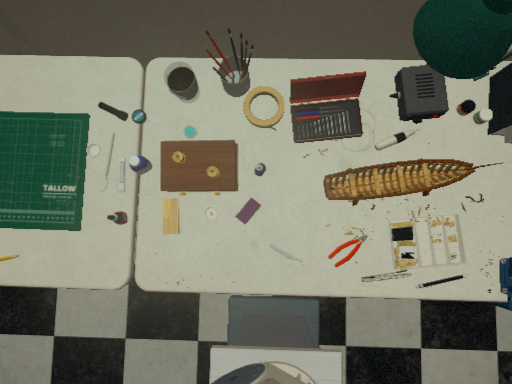

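View pics/b.png

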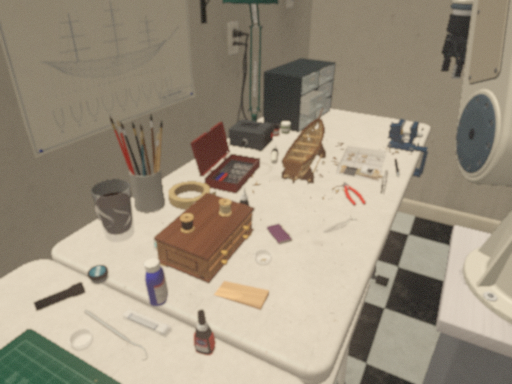

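```bash
cat >> h.py <<'E'
np.set_printoptions(precision=2,suppress=True)
def rect(P):
    (c,(w,h),a)=cv2.minAreaRect(P[:,:2].astype(np.float32)); return np.round([*c,w,h,a],1)
def fit(n):
    p,d,K,T=grab(n); W=cloud(d,K,T)
    for t in ['chest','wedge']:
        for c in vision.cut_out(n,t)[:1]:
            m=c['region']
            cn=max(cv2.findContours(m.astype(np.uint8),0,1)[0],key=cv2.contourArea)[:,0]
            if t=='wedge':
                print('wedge contour on z=4',rect(np.array([onplane(q,K,T,4) for q in cn])))
            mm=cv2.erode(m.astype(np.uint8),np.ones((3,3)))>0
            P=W[mm&(d>0)]
            if t=='chest': P=P[(P[:,2]>66)&(P[:,2]<88)]
            A=np.c_[P[:,:2]-P[:,:2].mean(0),np.ones(len(P))]
            x=None; k=np.ones(len(P),bool)
            for _ in range(4):
                x=np.linalg.lstsq(A[k],P[k,2],rcond=None)[0]; k=abs(A@x-P[:,2])<4
            print(t,round(c['conf'],2),'rect',rect(P[k]),'n',k.sum(),'plane',x,'at',P[:,:2].mean(0))
    return p,d,K,T,W
E
python3 - <<'E'
from h import *
s=r.sense(); print(s['eef_pos'],s['tcp_rot'])
print(vision.calibration('wrist')['extrinsics'])
for n in ['top','side']: fit(n)
E
```

```text
[ 251.88 -572.01  231.3 ] [ 3.14 -0.    0.41]
[[   0.4    -0.87   -0.28  324.62]
 [  -0.92   -0.38   -0.12 -540.5 ]
 [  -0.      0.31   -0.95  374.91]
 [   0.      0.      0.      1.  ]]
chest 0.79 rect [586.8 193.3 117.1 175.9   1.5] n 3171 plane [ 0.06 -0.03 74.54] at [586.68 191.87]
wedge contour on z=4 [467.2 269.7  90.9  45.5   2.8]
wedge 0.75 rect [467.1 269.6  86.6  41.2   4.7] n 514 plane [-0.12 -0.01  6.34] at [465.68 269.73]
chest 0.9 rect [583.8 200.6 116.  176.7   1.5] n 2880 plane [ 0.06 -0.03 74.05] at [577.74 214.93]
wedge contour on z=4 [466.8 272.4  92.6  49.1   7.3]
wedge 0.69 rect [466.4 274.6  90.3  39.2   4.1] n 765 plane [-0.12 -0.03  7.4 ] at [462.02 275.99]
```

Request:
{"name": "play_rows", "arguments": {"steps": [{"delta_pos": [2.8, -4.5, 0], "yaw": 0.05, "jaw": 0}, {"delta_pos": [5.6, -9, 0], "yaw": 0.1, "jaw": 0}, {"delta_pos": [8.4, -13.5, 0], "yaw": 0.15, "jaw": 0}, {"delta_pos": [11.3, -18, 0], "yaw": 0.2, "jaw": 0}, {"delta_pos": [14.1, -22.5, 0], "yaw": 0.25, "jaw": 0}, {"delta_pos": [17, -27, 0], "yaw": 0.3, "jaw": 0}, {"delta_pos": [19.8, -31.5, 0], "yaw": 0.35, "jaw": 0}, {"delta_pos": [22.6, -36, 0], "yaw": 0.41, "jaw": 0}]}}

```text
clock: 2.5
eef_pos: [309.9, -174.6, 231.5]
tcp_rot: [3.141, -0.001, 0.002]
contact_force: [0.5, 0.7, 0.4]
opening: -0.004
grasp_force: 0.0
```

Request:
{"name": "play_rows", "arguments": {"steps": [{"delta_pos": [0.7, -5, 0], "yaw": 0, "jaw": 0}, {"delta_pos": [1.4, -10, 0], "yaw": 0, "jaw": 0}, {"delta_pos": [2.1, -15, 0], "yaw": 0, "jaw": 0}, {"delta_pos": [2.8, -20, 1], "yaw": 0, "jaw": 0}, {"delta_pos": [3.5, -25, 2], "yaw": 0, "jaw": 0}, {"delta_pos": [4.2, -30, 3], "yaw": 0, "jaw": 0}, {"delta_pos": [4.9, -35, 4], "yaw": 0, "jaw": 0}, {"delta_pos": [5.4, -40, 5], "yaw": 0, "jaw": 0}]}}

```text
clock: 3.3
eef_pos: [361.3, 218.1, 182.9]
tcp_rot: [-3.141, -0.001, 0.005]
contact_force: [0.8, 0.2, 0.4]
opening: -0.002
grasp_force: 0.0
```

```bash
python3 - <<'E'
from h import *
s=r.sense(); print(s['clock'],s['eef_pos'],s['tcp_rot'],s['qpos'])
fit('wrist') if 0 else None
vision.grab_frame('wrist');vision.grab_frame('wrist')
p,d,K,T,W=fit('wrist')
for t,h in [('wedge_butt',6.5),('wedge',0),('chest_high_corner',80),('chest_short_foot',0)]:
    for c in vision.landmark_of('wrist',t)[:1]: print(t,round(c['conf'],2),c['uv'],onplane(c['uv'],K,T,h))
print(T)
s=r.sense(); print(s['clock'],s['eef_pos'],s['tcp_rot'])
cv2.imwrite('pics/c.png',cv2.cvtColor(p,cv2.COLOR_RGB2BGR))
E
```

```text
3.3 [361.32 218.13 182.87] [-3.14 -0.    0.01] [ 0.54  0.09  2.1  -0.    0.95  2.11]
chest 0.47 rect [0. 0. 0. 0. 0.] n 0 plane [0. 0. 0.] at [nan nan]
wedge contour on z=4 [465.7 267.7  89.8  41.4   3.3]
wedge 0.83 rect [466.1 267.4  87.1  38.5   4.9] n 3583 plane [-0.13 -0.01  8.22] at [467.34 267.33]
wedge_butt 0.82 [217.6, 116.5] [421.24 261.1    6.5 ]
wedge 0.62 [210.4, 66.2] [470.1  267.57   0.  ]
[[  0.01  -0.95  -0.31 440.61]
 [ -1.    -0.01  -0.   218.37]
 [ -0.     0.31  -0.95 326.01]
 [  0.     0.     0.     1.  ]]
3.75 [361.51 214.62 183.29] [-3.14 -0.    0.  ]h.py:29: RuntimeWarning: Mean of empty slice.
  A=np.c_[P[:,:2]-P[:,:2].mean(0),np.ones(len(P))]
  ret = um.true_divide(
h.py:33: RuntimeWarning: Mean of empty slice.
  print(t,round(c['conf'],2),'rect',rect(P[k]),'n',k.sum(),'plane',x,'at',P[:,:2].mean(0))
```

View pics/c.png

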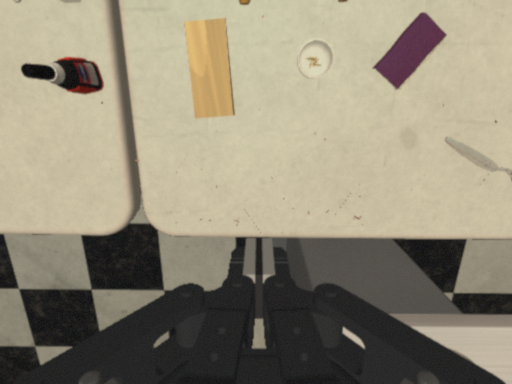

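Request:
{"name": "play_rows", "arguments": {"steps": [{"delta_pos": [0.7, -1, 1], "yaw": 0.02, "jaw": 0}, {"delta_pos": [1.4, -2.5, 4], "yaw": 0.04, "jaw": 0}, {"delta_pos": [2.1, -4, 7], "yaw": 0.06, "jaw": 0}, {"delta_pos": [3, -5, 10], "yaw": 0.06, "jaw": 0}, {"delta_pos": [3.3, -5.2, 13], "yaw": 0.06, "jaw": 0}, {"delta_pos": [3.3, -5.2, 15], "yaw": 0.06, "jaw": 0}, {"delta_pos": [3.3, -5.2, 15.3], "yaw": 0.06, "jaw": 0}, {"delta_pos": [3.3, -5.2, 15.3], "yaw": 0.06, "jaw": 0}]}}

```text
clock: 4.55
eef_pos: [394.1, 267.0, 30.1]
tcp_rot: [3.141, 0.001, -0.057]
contact_force: [-0.1, 0.1, -0.4]
opening: 0.005
grasp_force: 0.0
```

```bash
python3 - <<'E' 2>/dev/null
from h import *
vision.grab_frame('wrist')
p,d,K,T=grab('wrist')
for c in vision.cut_out('wrist','wedge')[:1]:
    m=c['region'];cn=max(cv2.findContours(m.astype(np.uint8),0,1)[0],key=cv2.contourArea)[:,0]
    print(rect(np.array([onplane(q,K,T,5) for q in cn])))
for t,h in [('wedge_butt',6.5),('chest_short_foot',0)]:
    for c in vision.landmark_of('wrist',t)[:1]: print(t,round(c['conf'],2),c['uv'],onplane(c['uv'],K,T,h))
s=r.sense(); print(s['clock'],s['eef_pos'],s['tcp_rot'],s['contact_force'])
cv2.imwrite('pics/d.png',cv2.cvtColor(p,cv2.COLOR_RGB2BGR))
E
```

```text
[465.9 270.8  92.7  42.4   4.8]
wedge_butt 0.85 [254.4, 191.2] [421.64 268.47   6.5 ]
4.8 [394.79 268.13  31.13] [-3.14 -0.   -0.06] [-0.72  0.22  0.59]
```

View pics/d.png

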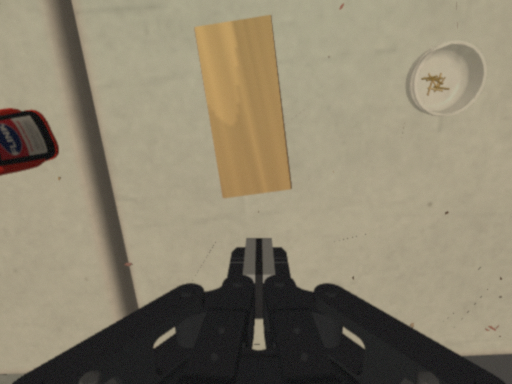

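Request:
{"name": "play_rows", "arguments": {"steps": [{"delta_pos": [0, -0.2, 1], "yaw": 0, "jaw": 0}, {"delta_pos": [0, -0.4, 2], "yaw": 0, "jaw": 0}, {"delta_pos": [0, -0.4, 2.5], "yaw": 0, "jaw": 0}, {"delta_pos": [0, -0.4, 2.7], "yaw": 0, "jaw": 0}, {"delta_pos": [0, -0.4, 2.7], "yaw": 0, "jaw": 0}, {"delta_pos": [0.3, -0.4, 2.7], "yaw": 0, "jaw": 0}, {"delta_pos": [0.6, -0.4, 2.7], "yaw": 0, "jaw": 0}, {"delta_pos": [0.6, -0.4, 2.7], "yaw": 0, "jaw": 0}]}}

```text
clock: 5.6
eef_pos: [401.1, 271.7, 3.2]
tcp_rot: [-3.141, -0.001, -0.055]
contact_force: [0.4, 1.0, 0.7]
opening: -0.002
grasp_force: 0.0
```

Request:
{"name": "play_rows", "arguments": {"steps": [{"delta_pos": [0.3, 0, 0], "yaw": 0, "jaw": 0}, {"delta_pos": [0.6, 0, 0], "yaw": 0, "jaw": 0}, {"delta_pos": [0.9, 0, 0], "yaw": 0, "jaw": 0}, {"delta_pos": [1.2, 0, 0], "yaw": 0, "jaw": 0}, {"delta_pos": [1.5, 0, 0], "yaw": 0, "jaw": 0}, {"delta_pos": [1.8, 0, 0], "yaw": 0, "jaw": 0}, {"delta_pos": [2.1, 0, 0], "yaw": 0, "jaw": 0}, {"delta_pos": [2.1, 0, 0], "yaw": 0, "jaw": 0}]}}

```text
clock: 6.4
eef_pos: [421.8, 270.4, 3.0]
tcp_rot: [-3.141, -0.0, -0.055]
contact_force: [-1.0, -0.1, 0.7]
opening: 0.002
grasp_force: 0.0
```

```bash
cat > look.py <<'E'
from h import *
import sys
vision.grab_frame('wrist')
p,d,K,T=grab('wrist')
for c in vision.cut_out('wrist','wedge')[:1]:
    m=c['region'];cn=max(cv2.findContours(m.astype(np.uint8),0,1)[0],key=cv2.contourArea)[:,0]
    print('wrist',rect(np.array([onplane(q,K,T,6) for q in cn])))
p2,d,K,T,W=fit('top')
s=r.sense(); print(s['clock'],s['eef_pos'],s['tcp_rot'],s['contact_force'])
q=cv2.resize(p2[120:260,120:300],(512,398))
cv2.imwrite('pics/'+sys.argv[1],cv2.cvtColor(cv2.resize(np.vstack([p,q]),(390,596)),cv2.COLOR_RGB2BGR))
E
python3 look.py e.png
```

```text
wrist [476.2 268.5  93.7  41.9   3.1]
chest 0.65 rect [586.9 194.6 116.9 178.5   1.6] n 3225 plane [ 0.06 -0.03 74.54] at [586.46 192.49]
wedge contour on z=4 [479.9 266.4  85.9  38.    2.7]
wedge 0.6 rect [481.1 265.9  79.2  33.8   3.8] n 354 plane [-0.13 -0.03  5.9 ] at [482.2  265.14]
6.7 [421.09 270.29   2.94] [ 3.14  0.   -0.06] [ 0.37 -0.24  0.52]
```

View pics/e.png

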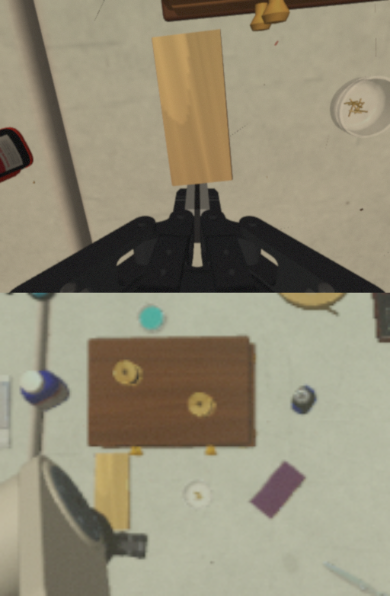

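Request:
{"name": "play_rows", "arguments": {"steps": [{"delta_pos": [-0.5, 0, 0], "yaw": 0, "jaw": 0}, {"delta_pos": [-0.5, -0.5, 0], "yaw": 0, "jaw": 0}, {"delta_pos": [-0.5, -0.9, 0], "yaw": 0, "jaw": 0}, {"delta_pos": [0, -0.9, 0], "yaw": 0, "jaw": 0}, {"delta_pos": [0.4, -0.9, 0], "yaw": 0, "jaw": 0}, {"delta_pos": [0.8, -0.9, 0], "yaw": 0, "jaw": 0}, {"delta_pos": [1.2, -0.9, 0], "yaw": 0, "jaw": 0}, {"delta_pos": [1.2, -0.9, 0], "yaw": 0, "jaw": 0}]}}

```text
clock: 7.5
eef_pos: [434.5, 278.6, 3.0]
tcp_rot: [-3.141, -0.0, -0.056]
contact_force: [0.8, -0.7, -0.7]
opening: 0.001
grasp_force: 0.0
```

```bash
python3 look.py f.png
```

```text
wrist [485.4 263.6  41.8  88.8  89. ]
chest 0.93 rect [587.2 193.  117.  176.4   2.2] n 3105 plane [ 0.05 -0.03 74.57] at [586.65 191.  ]
wedge contour on z=4 [488.8 262.9  78.1  40.6   1.2]
wedge 0.59 rect [489.  262.1  34.7  73.2  88.9] n 352 plane [-0.12  0.02  6.64] at [489.37 261.36]
7.8 [433.54 278.59   2.93] [ 3.14  0.   -0.06] [-0.33  0.96  0.62]
```

View pics/f.png

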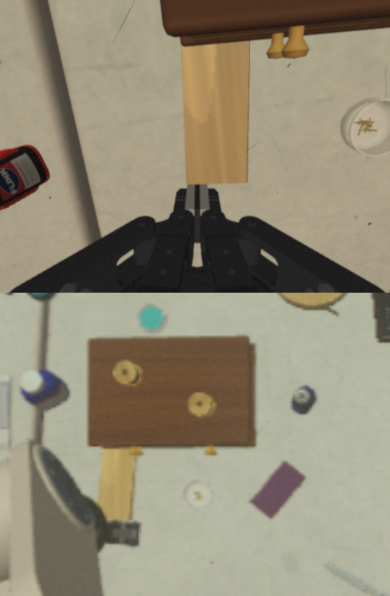

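Request:
{"name": "play_rows", "arguments": {"steps": [{"delta_pos": [-0.5, 0, 0], "yaw": 0, "jaw": 0}, {"delta_pos": [-0.5, 0.6, 0], "yaw": 0, "jaw": 0}, {"delta_pos": [-0.5, 1.1, 0], "yaw": 0, "jaw": 0}, {"delta_pos": [0, 1.1, 0], "yaw": 0, "jaw": 0}, {"delta_pos": [0.4, 1.08, 0], "yaw": 0, "jaw": 0}, {"delta_pos": [0.8, 1.05, 0], "yaw": 0, "jaw": 0}, {"delta_pos": [1.2, 1.03, 0], "yaw": 0, "jaw": 0}, {"delta_pos": [1.2, 1.03, 0], "yaw": 0, "jaw": 0}]}}

```text
clock: 8.6
eef_pos: [446.0, 267.9, 3.0]
tcp_rot: [-3.141, -0.001, -0.055]
contact_force: [-0.9, 0.6, 0.2]
opening: -0.002
grasp_force: 0.0
```

Request:
{"name": "play_rows", "arguments": {"steps": [{"delta_pos": [0.2, -0.01, 0], "yaw": 0, "jaw": 0}, {"delta_pos": [0.4, -0.02, 0], "yaw": 0, "jaw": 0}, {"delta_pos": [0.6, -0.03, 0], "yaw": 0, "jaw": 0}, {"delta_pos": [0.8, -0.05, 0], "yaw": 0, "jaw": 0}, {"delta_pos": [1.0, -0.06, 0], "yaw": 0, "jaw": 0}, {"delta_pos": [1.0, -0.06, 0], "yaw": 0, "jaw": 0}, {"delta_pos": [1.0, -0.06, 0], "yaw": 0, "jaw": 0}, {"delta_pos": [1.0, -0.06, 0], "yaw": 0, "jaw": 0}]}}

```text
clock: 9.4
eef_pos: [455.2, 267.8, 3.0]
tcp_rot: [-3.142, -0.0, -0.055]
contact_force: [-0.2, -0.8, -0.6]
opening: -0.004
grasp_force: 0.0
```

```bash
python3 look.py g.png; python3 -c "
from h import *
F=[]
for _ in range(6):
    vision.grab_frame('wrist');F.append(r.sense()['contact_force'])
print(np.mean(F,0),np.std(F,0))"
```

```text
wrist [493.1 264.1  41.8  61.4  86.8]
chest 0.76 rect [589.6 191.8 118.  177.1   1.4] n 3240 plane [ 0.02 -0.01 74.57] at [588.63 190.41]
wedge contour on z=4 [501.7 263.   41.8  63.2  86.7]
wedge 0.7 rect [501.4 261.6  58.2  36.3   0. ] n 253 plane [-0.13  0.    7.25] at [504.47 260.35]
9.7 [455.11 267.75   2.96] [-3.14  0.   -0.06] [ 0.3  -0.9   0.26]
[ 0.13 -0.26 -0.05] [0.38 0.33 0.42]
```

View pics/g.png

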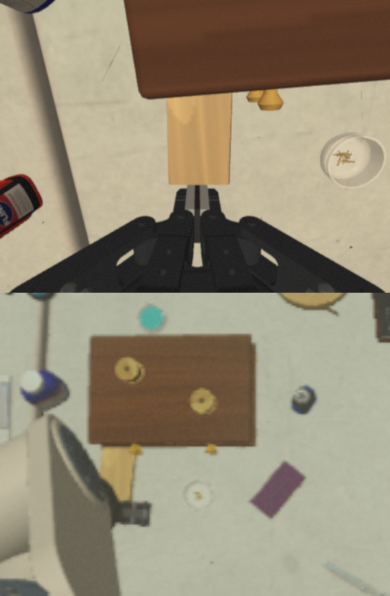

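Request:
{"name": "play_rows", "arguments": {"steps": [{"delta_pos": [0.05, 0, 0], "yaw": 0, "jaw": 0}, {"delta_pos": [0.1, 0, 0], "yaw": 0, "jaw": 0}, {"delta_pos": [0.15, 0, 0], "yaw": 0, "jaw": 0}, {"delta_pos": [0.2, -0.01, 0], "yaw": 0, "jaw": 0}, {"delta_pos": [0.25, -0.01, 0], "yaw": 0, "jaw": 0}, {"delta_pos": [0.3, -0.02, 0], "yaw": 0, "jaw": 0}, {"delta_pos": [0.35, -0.02, 0], "yaw": 0, "jaw": 0}, {"delta_pos": [0.4, -0.02, 0], "yaw": 0, "jaw": 0}]}}

```text
clock: 10.8
eef_pos: [459.2, 267.7, 2.9]
tcp_rot: [-3.142, -0.0, -0.055]
contact_force: [-1.6, 0.2, -0.4]
opening: 0.002
grasp_force: 0.3
```

```bash
cat > chk.py <<'E'
from h import *
F=[];X=[]
for _ in range(5):
    p,d,K,T=grab('top'); F.append(r.sense()['contact_force'])
    W=cloud(d,K,T); P=W[(W[...,0]>535)&(W[...,0]<640)&(W[...,1]>110)&(W[...,1]<275)&(W[...,2]>66)&(W[...,2]<88)]
    A=np.c_[P[:,:2]-[588,190],np.ones(len(P))]; k=np.ones(len(P),bool)
    for _ in range(4):
        x=np.linalg.lstsq(A[k],P[k,2],rcond=None)[0]; k=abs(A@x-P[:,2])<3
    X.append([*x[:2]*1000,x[2]])
s=r.sense()
print(s['clock'],s['eef_pos'],'F',np.mean(F,0),'slope mrad',np.mean(X,0),np.std(X,0))
E
python3 chk.py
```

```text
11.05 [459.3  267.81   3.  ] F [-0.52  0.   -0.26] slope mrad [15.06 -9.31 74.64] [0.87 0.46 0.02]
```

Request:
{"name": "play_rows", "arguments": {"steps": [{"delta_pos": [0.05, 0, 0], "yaw": 0, "jaw": 0}, {"delta_pos": [0.1, 0, 0], "yaw": 0, "jaw": 0}, {"delta_pos": [0.15, 0, 0], "yaw": 0, "jaw": 0}, {"delta_pos": [0.2, -0.01, 0], "yaw": 0, "jaw": 0}, {"delta_pos": [0.25, -0.01, 0], "yaw": 0, "jaw": 0}, {"delta_pos": [0.3, -0.02, 0], "yaw": 0, "jaw": 0}, {"delta_pos": [0.35, -0.02, 0], "yaw": 0, "jaw": 0}, {"delta_pos": [0.4, -0.02, 0], "yaw": 0, "jaw": 0}]}}

```text
clock: 11.85
eef_pos: [463.2, 267.7, 2.9]
tcp_rot: [-3.142, 0.0, -0.055]
contact_force: [-0.4, 0.1, 0.5]
opening: -0.002
grasp_force: 0.4
```

```bash
python3 chk.py
```

```text
12.1 [463.28 267.73   2.97] F [-0.15 -0.44  0.02] slope mrad [ 9.41 -5.11 74.68] [2.11 0.52 0.04]
```

Request:
{"name": "play_rows", "arguments": {"steps": [{"delta_pos": [0.05, 0, 0], "yaw": 0, "jaw": 0}, {"delta_pos": [0.1, 0, 0], "yaw": 0, "jaw": 0}, {"delta_pos": [0.15, 0, 0], "yaw": 0, "jaw": 0}, {"delta_pos": [0.2, -0.01, 0], "yaw": 0, "jaw": 0}, {"delta_pos": [0.25, -0.01, 0], "yaw": 0, "jaw": 0}, {"delta_pos": [0.3, -0.02, 0], "yaw": 0, "jaw": 0}, {"delta_pos": [0.35, -0.02, 0], "yaw": 0, "jaw": 0}, {"delta_pos": [0.35, -0.02, 0], "yaw": 0, "jaw": 0}]}}

```text
clock: 12.9
eef_pos: [466.8, 267.7, 3.0]
tcp_rot: [-3.141, -0.0, -0.055]
contact_force: [0.1, -0.5, 1.3]
opening: 0.004
grasp_force: 0.1
```

```bash
python3 chk.py
```

```text
13.15 [466.78 267.76   2.99] F [ 0.07  0.16 -0.11] slope mrad [ 4.67 -3.08 74.69] [1.24 0.9  0.03]
```

Request:
{"name": "play_rows", "arguments": {"steps": [{"delta_pos": [0.03, 0, 0], "yaw": 0, "jaw": 0}, {"delta_pos": [0.06, 0, 0], "yaw": 0, "jaw": 0}, {"delta_pos": [0.09, 0, 0], "yaw": 0, "jaw": 0}, {"delta_pos": [0.12, -0.01, 0], "yaw": 0, "jaw": 0}, {"delta_pos": [0.15, -0.01, 0], "yaw": 0, "jaw": 0}, {"delta_pos": [0.18, -0.01, 0], "yaw": 0, "jaw": 0}, {"delta_pos": [0.2, -0.01, 0], "yaw": 0, "jaw": 0}, {"delta_pos": [0.2, -0.01, 0], "yaw": 0, "jaw": 0}]}}

```text
clock: 13.95
eef_pos: [468.6, 267.7, 2.9]
tcp_rot: [3.142, 0.0, -0.055]
contact_force: [-0.8, 0.0, 0.7]
opening: 0.001
grasp_force: 0.6
```

```bash
python3 chk.py
```

```text
14.2 [468.64 267.69   2.94] F [-0.69  0.11  0.53] slope mrad [ 0.99 -2.27 74.72] [1.32 0.75 0.03]
```

Request:
{"name": "play_rows", "arguments": {"steps": [{"delta_pos": [0.02, 0, 0], "yaw": 0, "jaw": 0}, {"delta_pos": [0.04, 0, 0], "yaw": 0, "jaw": 0}, {"delta_pos": [0.06, 0, 0], "yaw": 0, "jaw": 0}, {"delta_pos": [0.08, 0, 0], "yaw": 0, "jaw": 0}, {"delta_pos": [0.1, 0, 0], "yaw": 0, "jaw": 0}, {"delta_pos": [0.12, 0, 0], "yaw": 0, "jaw": 0}, {"delta_pos": [0.14, 0, 0], "yaw": 0, "jaw": 0}, {"delta_pos": [0.15, 0, 0], "yaw": 0, "jaw": 0}]}}

```text
clock: 15.0
eef_pos: [470.1, 267.6, 2.9]
tcp_rot: [3.142, 0.0, -0.055]
contact_force: [-2.2, 0.1, 0.6]
opening: -0.0
grasp_force: 1.1
```

```bash
python3 chk.py
```

```text
15.25 [470.09 267.6    2.92] F [-1.89 -0.16  0.81] slope mrad [ 1.62 -1.77 74.73] [1.15 0.91 0.04]
```

Request:
{"name": "play_rows", "arguments": {"steps": [{"delta_pos": [0.02, 0, 0], "yaw": 0, "jaw": 0}, {"delta_pos": [0.03, 0, 0], "yaw": 0, "jaw": 0}, {"delta_pos": [0.04, 0, 0], "yaw": 0, "jaw": 0}, {"delta_pos": [0.05, 0, 0], "yaw": 0, "jaw": 0}, {"delta_pos": [0.06, 0, 0], "yaw": 0, "jaw": 0}, {"delta_pos": [0.07, 0, 0], "yaw": 0, "jaw": 0}, {"delta_pos": [0.08, 0, 0], "yaw": 0, "jaw": 0}, {"delta_pos": [0.08, 0, 0], "yaw": 0, "jaw": 0}]}}

```text
clock: 16.05
eef_pos: [470.9, 267.5, 2.9]
tcp_rot: [3.142, 0.0, -0.055]
contact_force: [-1.8, 0.1, 0.8]
opening: 0.001
grasp_force: 1.3
```

```bash
python3 chk.py
```

```text
16.3 [470.93 267.57   2.92] F [-2.93  0.16  0.42] slope mrad [ 0.62 -0.73 74.76] [1.41 1.11 0.01]
```

Request:
{"name": "play_rows", "arguments": {"steps": [{"delta_pos": [-0.3, 0, 0], "yaw": 0, "jaw": 0}, {"delta_pos": [-1.5, 0, 0], "yaw": 0, "jaw": 0}, {"delta_pos": [-3, 0, 0], "yaw": 0, "jaw": 0}, {"delta_pos": [-4, 0, -2], "yaw": 0, "jaw": 0}, {"delta_pos": [-4, 0, -6], "yaw": 0, "jaw": 0}, {"delta_pos": [-4, 3, -10], "yaw": 0, "jaw": 0}, {"delta_pos": [-4, 7, -14], "yaw": 0, "jaw": 0}, {"delta_pos": [-4, 11, -18], "yaw": 0, "jaw": 0}]}}

```text
clock: 17.1
eef_pos: [423.9, 168.5, 174.8]
tcp_rot: [3.142, -0.0, -0.054]
contact_force: [0.3, -0.2, 0.2]
opening: 0.0
grasp_force: 0.0
```

```bash
python3 chk.py; python3 look.py i.png; python3 -c "
from h import *
for n in ['top','side']:
    p,d,K,T=grab(n)
    for c in vision.landmark_of(n,'chest_high_corner')[:1]: print(c['conf'],onplane(c['uv'],K,T,76))
    for t in ['thread_1','chest']:
        for c in vision.landmark_of(n,t)[:2]: print(t,c['conf'],onplane(c['uv'],K,T,76 if t!='chest' else 0))"
```

```text
17.35 [424.7  169.44 173.33] F [0.56 0.04 0.36] slope mrad [ 0.85 -0.73 74.76] [1.07 0.76 0.04]
wrist [505.6 265.   43.6  48.4  86.8]
chest 0.81 rect [590.6 192.2 116.3 178.4   1.2] n 3224 plane [ 0.   -0.   74.71] at [589.76 190.42]
17.65 [424.92 169.67 172.69] [ 3.14  0.   -0.05] [-0.02 -0.69 -0.13]
0.6 [637.83 120.72  76.  ]
thread_1 0.66 [579.39 152.82  76.  ]
thread_1 0.63 [603.51 221.18  76.  ]
chest 0.67 [593.8  188.73   0.  ]
0.76 [642.5  116.65  76.  ]
thread_1 0.75 [606.02 234.89  76.  ]
thread_1 0.6 [572.34 156.83  76.  ]
chest 0.79 [597.04 198.9    0.  ]
```

View pics/i.png

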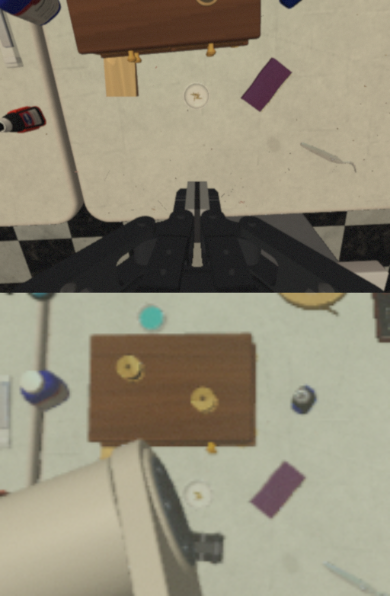

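```bash
python3 - <<'E'
from h import *
for n in ['top','side']:
    p,d,K,T=grab(n); W=cloud(d,K,T).reshape(-1,3)[d.ravel()>0]
    for x0 in range(660,860,25):
        m=(W[:,0]>x0)&(W[:,0]<x0+25)&(W[:,1]>40)&(W[:,1]<200)&(W[:,2]>85)
        if m.sum()>3: print(n,x0,m.sum(),np.percentile(W[m],[2,98],axis=0).round().tolist())
s=r.sense();print(s['eef_pos'],s['qpos'])
E
```

```text
top 760 102 [[769.0, 77.0, 86.0], [785.0, 147.0, 207.0]]
top 785 78 [[785.0, 81.0, 85.0], [805.0, 143.0, 156.0]]
top 810 199 [[811.0, 64.0, 86.0], [835.0, 168.0, 230.0]]
top 835 289 [[836.0, 79.0, 87.0], [858.0, 158.0, 226.0]]
side 760 298 [[768.0, 83.0, 86.0], [785.0, 150.0, 205.0]]
side 785 179 [[785.0, 93.0, 86.0], [807.0, 153.0, 154.0]]
side 810 402 [[812.0, 69.0, 86.0], [835.0, 172.0, 228.0]]
side 835 403 [[836.0, 82.0, 88.0], [859.0, 162.0, 224.0]]
[425.49 169.19 173.68] [0.38 0.16 2.04 0.   0.94 2.  ]
```

Request:
{"name": "play_rows", "arguments": {"steps": [{"delta_pos": [3, 0.6, 0], "yaw": 0, "jaw": 0}, {"delta_pos": [7, 1.3, 0], "yaw": 0, "jaw": 0}, {"delta_pos": [11, 2, 0], "yaw": 0, "jaw": 0}, {"delta_pos": [15, 2.7, 0], "yaw": 0, "jaw": 0}, {"delta_pos": [19, 3.4, 1], "yaw": 0, "jaw": 0}, {"delta_pos": [21.4, 3.85, 3], "yaw": 0, "jaw": 0}, {"delta_pos": [21.4, 3.85, 5], "yaw": 0, "jaw": 0}, {"delta_pos": [21.4, 3.85, 6], "yaw": 0, "jaw": 0}]}}

```text
clock: 18.95
eef_pos: [636.4, 118.4, 111.5]
tcp_rot: [3.141, 0.003, -0.056]
contact_force: [-0.4, 0.3, 0.1]
opening: 0.002
grasp_force: 0.0
```

```bash
python3 - <<'E'
from h import *
vision.grab_frame('wrist');vision.grab_frame('wrist');p,d,K,T=grab('wrist');s=r.sense(); print(s['clock'],s['eef_pos'],s['tcp_rot'],s['contact_force'])
for c in vision.landmark_of('wrist','chest_high_corner')[:1]: print(c['conf'],c['uv'],onplane(c['uv'],K,T,76))
cv2.imwrite('pics/j.png',cv2.cvtColor(p,cv2.COLOR_RGB2BGR))
E
```

```text
19.1 [636.17 119.02 113.27] [ 3.14  0.   -0.06] [0.4  0.83 0.66]
0.97 [257.6, 223.8] [636.25 119.32  76.  ]
```

View pics/j.png

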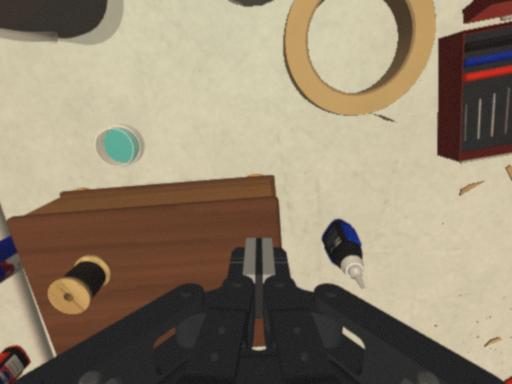

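Request:
{"name": "play_rows", "arguments": {"steps": [{"delta_pos": [0, 0, 1], "yaw": 0, "jaw": 0}, {"delta_pos": [0, 0, 2], "yaw": 0, "jaw": 0}, {"delta_pos": [0, 0, 3], "yaw": 0, "jaw": 0}, {"delta_pos": [0, 0, 3.4], "yaw": 0, "jaw": 0}, {"delta_pos": [0, 0, 3.5], "yaw": 0, "jaw": 0}, {"delta_pos": [0, 0, 3.55], "yaw": 0, "jaw": 0}, {"delta_pos": [0, 0, 3.6], "yaw": 0, "jaw": 0}, {"delta_pos": [0, 0, 3.6], "yaw": 0, "jaw": 0}]}}

```text
clock: 19.95
eef_pos: [637.2, 119.0, 77.9]
tcp_rot: [-3.141, -0.0, -0.055]
contact_force: [-0.3, -0.2, -0.6]
opening: 0.001
grasp_force: 0.0
```

Request:
{"name": "play_rows", "arguments": {"steps": [{"delta_pos": [0, 0, 0.03], "yaw": 0, "jaw": 0}, {"delta_pos": [0, 0, 0.06], "yaw": 0, "jaw": 0}, {"delta_pos": [0, 0, 0.09], "yaw": 0, "jaw": 0}, {"delta_pos": [0, 0, 0.12], "yaw": 0, "jaw": 0}, {"delta_pos": [0, 0, 0.15], "yaw": 0, "jaw": 0}, {"delta_pos": [0, 0, 0.15], "yaw": 0, "jaw": 0}, {"delta_pos": [0, 0, 0.15], "yaw": 0, "jaw": 0}, {"delta_pos": [0, 0, 0.15], "yaw": 0, "jaw": 0}]}}

```text
clock: 20.75
eef_pos: [637.0, 119.0, 76.2]
tcp_rot: [-3.142, 0.0, -0.055]
contact_force: [0.1, 0.1, -0.1]
opening: 0.001
grasp_force: 0.0
```

Request:
{"name": "play_rows", "arguments": {"steps": [{"delta_pos": [0, 0, 0.02], "yaw": 0, "jaw": 0}, {"delta_pos": [0, 0, 0.04], "yaw": 0, "jaw": 0}, {"delta_pos": [0, 0, 0.06], "yaw": 0, "jaw": 0}, {"delta_pos": [0, 0, 0.08], "yaw": 0, "jaw": 0}, {"delta_pos": [0, 0, 0.1], "yaw": 0, "jaw": 0}, {"delta_pos": [0, 0, 0.1], "yaw": 0, "jaw": 0}, {"delta_pos": [0, 0, 0.1], "yaw": 0, "jaw": 0}, {"delta_pos": [0, 0, 0.1], "yaw": 0, "jaw": 0}]}}

```text
clock: 21.55
eef_pos: [637.2, 118.9, 75.8]
tcp_rot: [-3.142, -0.001, -0.055]
contact_force: [-1.3, -1.8, 6.7]
opening: -0.0
grasp_force: 3.3
```

```bash
python3 chk.py
```

```text
21.8 [637.22 118.95  75.8 ] F [-1.98 -0.39  6.67] slope mrad [-49.61   0.33  76.95] [75.18  6.19  3.38]
```

Request:
{"name": "play_rows", "arguments": {"steps": [{"delta_pos": [0, 0, -0.3], "yaw": 0, "jaw": 0}, {"delta_pos": [0, 0, -1.5], "yaw": 0, "jaw": 0}, {"delta_pos": [0, 0, -4], "yaw": 0, "jaw": 0}, {"delta_pos": [0, 0, -7], "yaw": 0, "jaw": 0}, {"delta_pos": [0, 0, -10], "yaw": 0, "jaw": 0}, {"delta_pos": [-3, 0, -12], "yaw": 0, "jaw": 0}, {"delta_pos": [-7, 2, -12], "yaw": 0, "jaw": 0}, {"delta_pos": [-11, 4, -12], "yaw": 0, "jaw": 0}]}}

```text
clock: 22.6
eef_pos: [524.3, 85.1, 196.5]
tcp_rot: [-3.141, -0.002, -0.054]
contact_force: [-0.4, -0.8, 0.3]
opening: -0.005
grasp_force: 0.0
```

Request:
{"name": "play_rows", "arguments": {"steps": [{"delta_pos": [-3, 2, 0], "yaw": 0, "jaw": 0}, {"delta_pos": [-6, 4, 0], "yaw": 0, "jaw": 0}, {"delta_pos": [-9, 7, 0], "yaw": 0, "jaw": 0}, {"delta_pos": [-12, 10, 0], "yaw": 0, "jaw": 0}, {"delta_pos": [-14, 13, 0], "yaw": 0, "jaw": 0}, {"delta_pos": [-15, 15, 0], "yaw": 0, "jaw": 0}, {"delta_pos": [-15, 15, 0], "yaw": 0, "jaw": 0}, {"delta_pos": [-15, 15, 0], "yaw": 0, "jaw": 0}]}}

```text
clock: 23.4
eef_pos: [367.4, -56.6, 195.9]
tcp_rot: [-3.141, -0.002, -0.057]
contact_force: [0.5, 0.5, 0.2]
opening: 0.004
grasp_force: 0.0
```

```bash
python3 chk.py; python3 look.py k.png
```

```text
23.65 [367.36 -55.83 195.17] F [-0.07  0.15 -0.02] slope mrad [ 0.34 -1.08 74.76] [1.13 0.21 0.05]
chest 0.88 rect [591.6 191.2 118.5 176.6   1.1] n 3253 plane [ 0.   -0.   74.75] at [589.99 190.33]
wedge contour on z=4 [506.4 264.8  48.   43.    1.2]
wedge 0.82 rect [506.1 262.3  43.3  36.1   0.8] n 232 plane [-0.12  0.    8.89] at [506.07 262.38]
23.95 [366.96 -56.23 195.07] [-3.14  0.   -0.05] [-0.58 -0.47  0.82]
```

View pics/k.png

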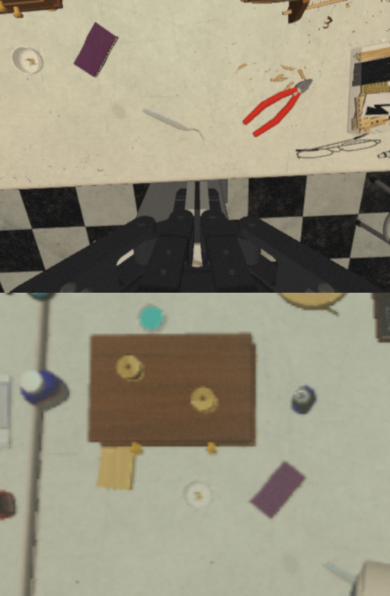

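The picture shows the chest level with both spools standing, the wedge under its front left foot (crop about (117,465)), and the hand clear of everything.

```bash
python3 -c "
from rig import r
print(r.sign_off())"
```

```text
the job is handed in; nothing more can be done
None
```

The wedge is under the front left foot and the chest measures level. The back right corner took a press of about 6.7 N with the fingertip height steady, both spools are still standing, the hand is clear, and I handed the job in at about 24 s.

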